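# Turn the press wheel until its bleed stem points up

## Task

The hand screw press on the bench must be bled: turn its spoked wheel, whichever way you like, by pushing one spoke after another with the fingers until the short bleed valve stem on the wheel's rim points straight up, then take the hand away. Leave the delicate stem itself untouched, do not drag or lift the press, and leave everything else on the bench where it is.

Things in the scene. Friction and masses are not known exactly. Their poses are not given: they have to be found in the camera images.
- press: Hand screw press, 9 kg, loose on rubber feet. Origin on the bench straight below the wheel's hub; x runs level along the axle from the wheel to the rest of the press (away from the robot, within 0.4 rad of yaw), y left, z up. The upright wheel is at the robot's end, in the press's y-z plane. The grey base plate, 160 mm wide, reaches from x = 50 to 240 mm behind the wheel.
- port (a point): Top of the gauge port, a steel collar 28 mm in diameter, 205 mm behind the wheel's plane, 182 mm above the bench: with it the highest part of the press behind the wheel. Between it and the wheel runs a level barrel 48 mm thick at the hub's height, starting 45 mm behind the wheel's plane, on two grey blocks 70 mm wide with tops 128 mm high.
- hub (a point): Centre of the wheel, on the axle, 140 mm above the bench; axes as the press's. Hub 44 mm in diameter, 30 mm thick, inside a round rim ring of 52 mm mean radius, 14 mm thick.
- wheel (a joint): Wheel angle (rad): 0 or any whole turn = stem straight up; grows clockwise seen from the robot: at q the stem points along -sin(q) of the press's y axis and +cos(q) of its z. Starts at 1.7 to 4.58. Turns both ways, no stop within three turns; friction of about 0.2 N m (2 N at a spoke's end) keeps it where it is left, with hardly any coasting.
- ball (a point): Centre of the ball on one spoke, 36 degrees past the stem (clockwise seen from the robot). Five equal spokes, at 36, 108, 180, 252 and 324 degrees from the stem: steel rods 10 mm thick standing radially out through the rim, each ending in a grey ball 28 mm in diameter, centred 110 mm from the axle, all in the wheel's plane.
- stem: Bleed valve stem, steel, no ball: a short rod 10 mm thick standing out of the rim ring midway between two spokes, with a cap 17 mm in diameter, 14 mm long; ends 94 mm from the axle, in the wheel's plane. Origin at the wheel's centre; its z axis points along the stem, so vertical when the job is done. Not to be touched.
- stem_end (a point): Outer end of the stem, on its centre line, 94 mm from the hub's centre.
- bottle: Bystander: white bottle with a blue cap, 60 mm in diameter, 150 mm high, standing left of the press. Origin under its centre.
- adapter: Bystander: round brass adapter, 28 mm in diameter, 28 mm high, standing on the bench before the wheel. Origin under its centre.
- wrench: Bystander: steel wrench lying flat to the right of the press. Origin under its middle.
- gauge: Bystander: dial pressure gauge lying on its back, 80 mm in diameter, 34 mm high, far left. Origin under its centre.
- resistor: Bystander: red and steel puck with two brass terminals, 60 mm in diameter, 46 mm high, far left. Origin under its centre.
- clipboard: Bystander: blue clipboard with paper, 310 x 225 mm, lying flat, far right. Origin under its centre.

How it is judged:
By the outcome, as a careful person would: the job done as asked, in the order asked, and still so for the second after the job is handed in, with the robot touching nothing.
It also fails if it takes over 56 s, if anything falls off the work surface, if the arm or the gripper's body presses on something with over 40 N, if the wrist force passes 120 N, or if a joint passes its speed limit or range.

## Robot

A 6-joint arm with a two-finger parallel gripper is mounted at the origin on the work surface. World frame = base frame: x ahead of the robot, y to its left, z up, the work surface at z = 0. Lengths are in m, angles in rad, forces in N, time in s.
With the tool pointing down it reaches from about 0.35 to 0.85 m from the base axis. Payload 8.1 kg.
Tool frame: the origin (TCP) lies on the mounting face of the last link; the fingertips stand 186 mm ahead of it and the grasp point (between the pads) lies 167 mm ahead of it; z points along the fingers, y is the line along which they close (so a half turn about z gives the same grasp; the last joint's range is limited). The gripper opens to 93 mm and grips with 3 to 60 N. Pads are 15 mm wide; open, the fingers measure 128 mm over their backs; the gripper's body (75 mm by 188 mm) begins 65 mm behind the grasp point.
Start: joints at [-1.374, 0.13, 1.488, -0, 1.523, -0.085], TCP at [0.167, -0.576, 0.405] pointing down, gripper open.
Joint ranges: [-2.96, 2.96], [-0.89, 2.26], [0.02, 2.5], [-1.34, 4.48], [0, 2.73], [-2.66, 2.66]. Speed limits (rad/s): [2.39, 2.39, 2.79, 3.14, 3.14, 3.14].

## Interface

Orientations are given as a rotation vector (axis times angle).
In Python, from plant import read_state, read_camera, camera_params, close_job gives the robot as it stands. The module is installed in compiled form; this text tells all that it offers.
- The arm moves only by the tool servo_tool, never from a script. Its argument "increments" is a list of rows, each an object with "slide": the shift along the tool's x, y, z in mm, a list of three; "dr": the turn, a rotation vector about the tool's x, y, z in rad, a list of three; "jaw": the closure, from 0 (fully open) to 1 (shut). In form: [{"slide": [x, y, z], "dr": [ax, ay, az], "jaw": jaw}, ...]. A call has 1 to 20 rows; each row is the pose to reach, as a shift and turn from the pose commanded when the call began, along the tool's axes at that moment; what a row does not reach only later rows make up. A row lasts 1/10 s, in which the tool goes at most 50 mm and 8.59 degrees, less where a joint would pass 70% of its speed; a pose out of reach is approached as far as the arm can. A call with a gripper value outside its range is refused whole. The fingers move at their own pace and stop on an object; "force" is the grip in N (left out, the last holds). Time passes only in rows, so rows that repeat a pose let the fingers close. It gives the time, the measured TCP pose, the force, the opening and the grip force at its end, in the units of the state.
- read_state(): the state, without advancing time (a new reading comes with each control period).
- read_camera(name): name is "scene" or "side" or "wrist"; returns (picture, depth): 400x640x3 uint8, red, green, blue; 400x640 float32, m along the optical axis (not along the pixel's ray), 0 where there is no reading.
- camera_params(name): a dict with "fx", "fy", "cx", "cy" (pixels), "rvec" (rotation vector, rad) and "tvec" (3), from world to camera coordinates, as OpenCV has them. Camera axes: x right, y down, z forward; pixel columns grow to the right and rows downward; lengths in m; the calibration is good to about 2 mm. A picture is of the moment at which its call begins: read the wrist's pose just before it. camera_params takes no time and is no camera call; for the wrist camera it gives the pose at the moment of the call.
- close_job(): hands the job in; it is judged then, once.
The state is a dict: "t": time; "q": joint angles; "dq": joint speeds; "joint_torque": joint torques, N m; "tool_pos": TCP position; "orientation": TCP orientation; "force": force on the tool from outside, world axes, zero at the start; "wrist_torque": the same for the moment, N m; "opening": finger opening in m; "gripper_force": force on a finger pad.
Only numpy, scipy, OpenCV 4.12 (cv2) and the standard library are available. Lean on these libraries where they do the work, as an engineer would, in place of code of your own. Each camera call takes 0.05 s, during which the arm holds its last target. There are 200 camera calls.

## Working session

There is one attempt and no reset: what is moved stays moved. The work goes in short steps, Python scripts to look and compute and a tool call to move; the robot and the scene stay as the last step left them, time stands still between calls to the robot, and variables do not carry over. Pictures are saved under pics/ and viewed, at most 10 in all, crops included, and the job is handed in when it is done.

Besides the shell and the picture viewer there is one more tool, called after "Emit:" as name(argument=value, ...), one argument or row to a line, values as JSON. servo_tool: Moves the arm, as the interface text tells. Its arguments: {"type":"object","properties":{"increments":{"type":"array"},"force":{"type":"number"}},"required":["increments"]}

```bash
mkdir -p pics
cat > h.py <<'E'
import numpy as np, cv2
from plant import *
def look(n):
    P=camera_params(n); im,d=read_camera(n); return im,d,P
def cloud(d,P):
    v,u=np.mgrid[:d.shape[0],:d.shape[1]]
    c=np.stack([(u-P['cx'])/P['fx']*d,(v-P['cy'])/P['fy']*d,d],-1)
    R=cv2.Rodrigues(np.array(P['rvec'],float))[0]
    return (c-np.array(P['tvec']))@R
E
python3 - <<'E'
from h import *
print({k:np.round(v,3).tolist() if not isinstance(v,dict) else v for k,v in read_state().items()})
for n in ['scene','side']:
    im,d,P=look(n); np.savez(n+'0.npz',im=im,d=d,**{k:np.array(v) for k,v in P.items()})
    cv2.imwrite(f'pics/{n}0.png',im[:,:,::-1]); R=cv2.Rodrigues(np.array(P['rvec'],float))[0]
    print(n,P,'pos',-R.T@np.array(P['tvec']))
E
```

```text
{'t': 0.0, 'q': [-1.374, 0.131, 1.489, -0.0, 1.523, -0.085], 'dq': [0.001, -0.001, 0.001, -0.0, 0.001, -0.002], 'joint_torque': [-0.002, -55.984, -49.176, 0.076, 0.035, -0.0], 'tool_pos': [0.167, -0.576, 0.404], 'orientation': [-3.109, -0.441, 0.0], 'force': [0.994, 0.702, -0.072], 'wrist_torque': [0.071, -0.022, 0.041], 'gripper_force': 0.0, 'opening': 0.093}
scene {'fx': 388.87881873661274, 'fy': 388.87881873661274, 'cx': 321.6285487035687, 'cy': 197.544053503639, 'rvec': array([ 2.28727519,  0.94965571, -0.35405613]), 'tvec': array([-0.39797282, -0.22686796,  1.75048432])} pos [ 1.20790172 -0.62659733  1.19264245]
side {'fx': 420.4803419864999, 'fy': 420.4803419864999, 'cx': 317.0616692930583, 'cy': 209.57751846877642, 'rvec': array([ 0.54876921, -2.54149423,  1.32266678]), 'tvec': array([0.50793262, 0.27225518, 1.10371237])} pos [0.12041442 0.88780638 0.86463844]
```

View pics/scene0.png

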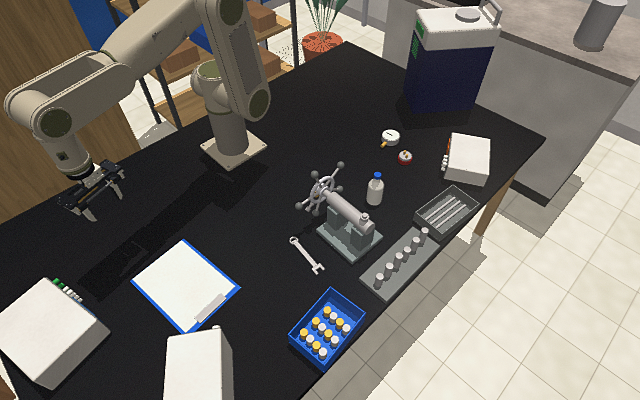

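View pics/side0.png

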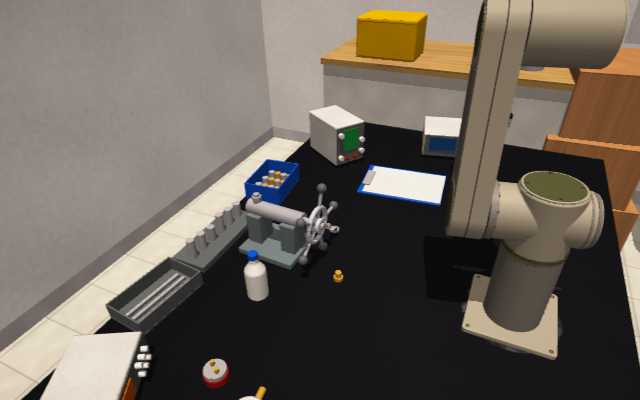

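The scene view shows the press with its wheel near (325,193) and the port near (365,216). In the side view the wheel is near (318,225), the bottle at (257,275) and the adapter at (338,276).

Run:
```python
from h import *
tiles=[]
for n,(u,v) in dict(scene=(335,205),side=(300,225)).items():
    z=np.load(n+'0.npz'); im,d=z['im'],z['d']; W=cloud(d,z)
    c=im[v-50:v+50,u-65:u+65,::-1]
    tiles.append(cv2.resize(c,None,fx=6,fy=6,interpolation=cv2.INTER_CUBIC)[:, :])
    pts={'scene':[(365,214),(348,212),(325,193),(376,190),(378,175)],'side':[(256,197),(280,212),(318,225),(338,272),(253,255),(257,280)]}[n]
    for p in pts: print(n,p,np.round(W[p[1],p[0]],3))
    m=(W[...,2]>0.03)&(W[...,2]<0.3)&(W[...,0]>0.4)&(W[...,0]<1)&(abs(W[...,1])<0.4)&(d>0)
    Q=W[m]; print(len(Q),Q.min(0),Q.max(0))
cv2.imwrite('pics/crop.png',cv2.resize(np.vstack(tiles),(450,692))[:600]) if 0 else cv2.imwrite('pics/crop.png',cv2.resize(np.hstack(tiles),(800,308)))
```

```text
scene (365, 214) [0.755 0.012 0.189]
scene (348, 212) [ 0.695 -0.002  0.158]
scene (325, 193) [0.577 0.007 0.152]
scene (376, 190) [0.667 0.186 0.095]
scene (378, 175) [0.655 0.202 0.156]
5601 [ 0.53678992 -0.39995401  0.03000077] [0.96928503 0.39914724 0.26354146]
side (256, 197) [0.752 0.014 0.182]
side (280, 212) [0.665 0.026 0.159]
side (318, 225) [0.537 0.035 0.155]
side (338, 272) [0.464 0.064 0.028]
side (253, 255) [0.641 0.213 0.15 ]
side (257, 280) [0.629 0.227 0.077]
6920 [ 0.45412322 -0.39982575  0.03000449] [0.96809822 0.39990722 0.25987515]
```

View pics/crop.png

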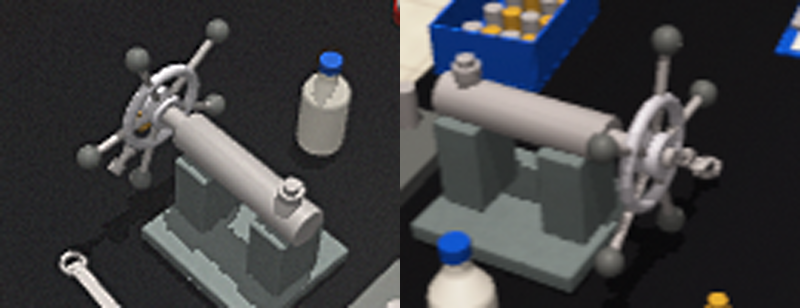

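```bash
cat > fit.py <<'E'
from h import *
from scipy.optimize import least_squares
def caps(p,a,b,r):
    a=np.array(a,float);b=np.array(b,float);t=np.clip((p-a)@(b-a)/((b-a)@(b-a)),0,1)
    return np.linalg.norm(p-a-t[:,None]*(b-a),axis=1)-r
def sdf(P,th):
    x,y,yaw,q,dz=th; c,s=np.cos(yaw),np.sin(yaw)
    D=P-[x,y,0.14+dz]; L=np.stack([c*D[:,0]+s*D[:,1],-s*D[:,0]+c*D[:,1],D[:,2]],1)
    dr=lambda a:np.array([0,-np.sin(a),np.cos(a)])
    ds=[np.hypot(np.hypot(L[:,1],L[:,2])-.052,L[:,0])-.007]
    for k in range(5):
        e=dr(q+np.radians(36+72*k)); ds+=[caps(L,.02*e,.11*e,.005),np.linalg.norm(L-.11*e,axis=1)-.014]
    e=dr(q); ds+=[caps(L,.05*e,.08*e,.005),caps(L,.0815*e,.0865*e,.008)]
    h=np.hypot(L[:,1],L[:,2]); 
    ds.append(np.maximum(h-.022,abs(L[:,0])-.015))
    ds.append(np.maximum(h-.024,np.maximum(.045-L[:,0],L[:,0]-.25)))
    pr=np.hypot(L[:,0]-.205,L[:,1]); ds.append(np.maximum(pr-.014,np.maximum(L[:,2]-.042,-L[:,2])))
    return np.min(np.abs(ds),0) if 0 else np.min(ds,0)
def fit(Q,x0,qs,yaws=(-.3,-.1,.1,.3)):
    best=[]
    for q in qs:
      for yw in yaws:
        f=lambda th:sdf(Q,th)
        r=least_squares(f,[x0[0],x0[1],yw,q,0],loss='soft_l1',f_scale=.004)
        best.append((r.cost/len(Q)*1e6,*np.round(r.x,4)))
    return sorted(best)
E
python3 - <<'E'
from fit import *
Q=[]
for n in ['scene','side']:
    z=np.load(n+'0.npz'); W=cloud(z['d'],z); im=z['im']
    m=(z['d']>0)&(W[...,2]>.02)&(W[...,2]<.28)&(np.hypot(W[...,0]-.56,W[...,1])<.15)
    m2=(W[...,2]>.133)&(W[...,2]<.28)&(abs(W[...,0]-.68)<.12)&(abs(W[...,1])<.09)
    Q.append(W[m|m2]); print(n,(m|m2).sum())
b=[fit(q,(.56,.0),np.arange(0,2*np.pi,.3),(-.2,.1,.3)) for q in (Q[0],Q[1],np.vstack(Q))]
for k in b:
    for r in k[:25:4]: print(r)
    print()
np.save('Q.npy',np.vstack(Q))
E
```

```text
scene 2374
side 3196
(np.float64(85.62982946140667), np.float64(0.5611), np.float64(0.0063), np.float64(-0.0058), np.float64(2.1578), np.float64(-0.007))
(np.float64(85.62982947559188), np.float64(0.5611), np.float64(0.0063), np.float64(-0.0058), np.float64(2.1578), np.float64(-0.007))
(np.float64(85.62982966122726), np.float64(0.5611), np.float64(0.0063), np.float64(-0.0058), np.float64(2.1578), np.float64(-0.007))
(np.float64(85.78851505081003), np.float64(0.5612), np.float64(0.0045), np.float64(0.002), np.float64(5.9261), np.float64(-0.0083))
(np.float64(85.78851615180605), np.float64(0.5612), np.float64(0.0045), np.float64(0.002), np.float64(-0.357), np.float64(-0.0083))
(np.float64(85.78853512597577), np.float64(0.5612), np.float64(0.0045), np.float64(0.0021), np.float64(-0.3574), np.float64(-0.0083))
(np.float64(85.78865390748075), np.float64(0.5612), np.float64(0.0044), np.float64(0.0027), np.float64(5.926), np.float64(-0.0084))

(np.float64(81.58303633275213), np.float64(0.5562), np.float64(0.0248), np.float64(-0.066), np.float64(3.4398), np.float64(-0.0115))
(np.float64(81.5
[... 1018 characters left out ...]
at64(3.4329), np.float64(-0.0063))
(np.float64(85.82236410143994), np.float64(0.5571), np.float64(0.0166), np.float64(-0.0484), np.float64(3.433), np.float64(-0.0063))
(np.float64(86.87641893888764), np.float64(0.5562), np.float64(0.0168), np.float64(-0.0493), np.float64(2.1646), np.float64(-0.0066))
(np.float64(86.87641931326449), np.float64(0.5562), np.float64(0.0168), np.float64(-0.0493), np.float64(2.1646), np.float64(-0.0066))
(np.float64(86.87641993857238), np.float64(0.5563), np.float64(0.0168), np.float64(-0.0494), np.float64(2.1646), np.float64(-0.0066))
(np.float64(87.386078733337), np.float64(0.5561), np.float64(0.0163), np.float64(-0.0454), np.float64(5.9387), np.float64(-0.007))
```

Run:
```python
from h import *
from scipy.optimize import least_squares, linear_sum_assignment
S=3.077
obs={'scene':([(217,30),(138,58),(213,103),(88,156),(140,180)],(120,167),(291,187),(270,155),0),
'side':([(667,40),(703,93),(603,145),(670,217),(610,260)],(714,167),(466,60),(235,175),400)}
def model(th):
    x,y,yaw,q=th;X=np.array([np.cos(yaw),np.sin(yaw),0]);Y=np.array([-np.sin(yaw),np.cos(yaw),0]);h=np.array([x,y,.14])
    d=lambda a:-np.sin(a)*Y+np.cos(a)*np.array([0,0,1])
    return np.array([h+.11*d(q+np.radians(36+72*k)) for k in range(5)]+[h+.09*d(q),h+.205*X+[0,0,.042]])
Z={n:np.load(n+'0.npz') for n in obs}
def res(th):
    out=[]
    for n,(b,s,p,o,off) in obs.items():
        z=Z[n];K=np.array([[z['fx'],0,z['cx']],[0,z['fy'],z['cy']],[0,0,1]],float)
        uv=cv2.projectPoints(model(th),z['rvec'],z['tvec'],K,None)[0][:,0]
        o_=lambda a:np.array(o)+(np.array(a,float)-[off,0])/S
        B=o_(b); D=np.linalg.norm(uv[:5,None]-B[None],axis=2); i,j=linear_sum_assignment(D)
        out+=[(uv[:5][i]-B[j]).ravel(),uv[5]-o_(s),uv[6]-o_(p)]
    return np.concatenate(out)
best=sorted(([ (r:=least_squares(res,[.56,.01,0.,q],loss='soft_l1')).cost,*r.x,r] for q in np.arange(0,6.28,.15)),key=lambda t:t[0])
for t in best[:12:3]: print(np.round(t[:5],4))
r=best[0][5]; print(np.round(res(r.x).reshape(-1,2),1).tolist()); print(np.round(model(r.x),3))
```

```text
[14.6325  0.55    0.017  -0.0439  2.2067]
[14.6325  0.55    0.017  -0.0439  2.2067]
[14.6325  0.55    0.017  -0.0439  2.2067]
[ 6.26439e+01  5.50400e-01  1.64000e-02 -4.13000e-02  9.50700e-01]
[[-0.1, -1.1], [-0.0, 0.2], [-0.5, 0.1], [-1.0, 0.5], [-0.3, 0.2], [-1.9, 0.2], [-0.6, 0.2], [-0.0, 0.7], [-0.6, 0.6], [-0.3, 0.8], [-0.1, 0.1], [0.0, 0.4], [-8.8, -3.3], [-0.2, 1.4]]
[[ 0.549 -0.016  0.035]
 [ 0.554  0.106  0.076]
 [ 0.554  0.105  0.205]
 [ 0.548 -0.018  0.244]
 [ 0.545 -0.093  0.139]
 [ 0.547 -0.055  0.087]
 [ 0.755  0.008  0.182]]
```

The pixel fit holds to about 1 px: hub (0.550, 0.017), yaw −0.044, q ≈ 2.21. The outlier near side crop (714,167) is the wrench's ring end, not the stem. I'll turn the wheel by −126°. The closed fingers point down into the wheel plane and push the top spoke left until it reaches −36°, then do the same with the next spoke.

Emit:
servo_tool(
  increments=[
    {"slide": [120, -64, -96], "dr": [0, 0, -0.3], "jaw": 1},
    {"slide": [240, -128, -96], "dr": [0, 0, -0.6], "jaw": 1},
    {"slide": [360, -190, -96], "dr": [0, 0, -0.9], "jaw": 1},
    {"slide": [472, -255, -96], "dr": [0, 0, -1.245], "jaw": 1},
    {"slide": [472, -255, -96], "dr": [0, 0, -1.245], "jaw": 1},
    {"slide": [472, -255, -96], "dr": [0, 0, -1.245], "jaw": 1},
    {"slide": [472, -255, -96], "dr": [0, 0, -1.245], "jaw": 1},
    {"slide": [472, -255, -96], "dr": [0, 0, -1.245], "jaw": 1},
    {"slide": [472, -255, -96], "dr": [0, 0, -1.245], "jaw": 1},
    {"slide": [472, -255, -96], "dr": [0, 0, -1.245], "jaw": 1},
    {"slide": [472, -255, -96], "dr": [0, 0, -1.245], "jaw": 1},
    {"slide": [472, -255, -96], "dr": [0, 0, -1.245], "jaw": 1},
    {"slide": [472, -255, -96], "dr": [0, 0, -1.245], "jaw": 1},
    {"slide": [472, -255, -96], "dr": [0, 0, -1.245], "jaw": 1},
    {"slide": [472, -255, -96], "dr": [0, 0, -1.245], "jaw": 1},
    {"slide": [472, -255, -96], "dr": [0, 0, -1.245], "jaw": 1},
    {"slide": [472, -255, -96], "dr": [0, 0, -1.245], "jaw": 1},
    {"slide": [472, -255, -96], "dr": [0, 0, -1.245], "jaw": 1},
  ],
)

```text
t: 1.9
tool_pos: [0.549, -0.2007, 0.5008]
orientation: [2.271, 2.171, 0.0]
force: [-0.1, -0.5, -0.6]
opening: 0.0003
gripper_force: 0.0
```

Run:
```python
from h import *
s=read_state(); R=cv2.Rodrigues(np.array(s['orientation']))[0]
print(s['t'],np.round(s['tool_pos'],4),np.round(R,3).tolist(),s['opening'],s['force'])
im,d,P=look('wrist'); cv2.imwrite('pics/w1.png',im[:,:,::-1]); np.savez('w1.npz',im=im,d=d,**{k:np.array(v) for k,v in P.items()})
```

```text
1.9 [ 0.549  -0.2007  0.5008] [[0.045, 0.999, 0.0], [0.999, -0.045, -0.0], [-0.0, 0.0, -1.0]] 0.00027647372466915786 [-0.12583087 -0.53029793 -0.63049204]
```

View pics/w1.png

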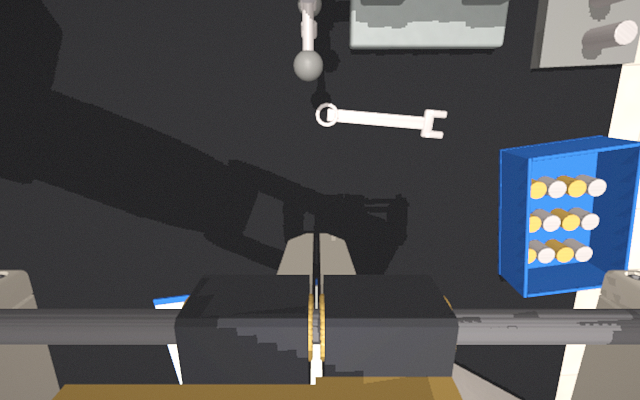

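The wrist view shows the right-hand ball at (307,65), with the fingertips at column ~317, so the wheel plane is a few mm off the fingers. I'll check this against depth.

Run:
```python
from h import *
z=np.load('w1.npz'); W=cloud(z['d'],z)
p=W[50:80,290:325].reshape(-1,3); p=p[(p[:,2]>.1)]
from scipy.optimize import least_squares
r=least_squares(lambda c:np.linalg.norm(p-c,axis=1)-.014,p.mean(0)-[0,0,.01],loss='soft_l1',f_scale=.002)
print(r.x,len(p),r.cost); print(W[5,310],W[30,308])
```

```text
[ 0.54660577 -0.09410159  0.13966309] 722 0.00401099619584538
[ 0.55079572 -0.04431959  0.14554818] [ 0.5479666  -0.06436682  0.14520538]
```

Emit:
servo_tool(
  increments=[
    {"slide": [50, -7, 0], "dr": [0, 0, 0], "jaw": 1},
    {"slide": [100, -7, 0], "dr": [0, 0, 0], "jaw": 1},
    {"slide": [148, -7, 0], "dr": [0, 0, 0], "jaw": 1},
    {"slide": [148, -7, 0], "dr": [0, 0, 0], "jaw": 1},
    {"slide": [148, -7, 40], "dr": [0, 0, 0], "jaw": 1},
    {"slide": [148, -7, 80], "dr": [0, 0, 0], "jaw": 1},
    {"slide": [148, -7, 95], "dr": [0, 0, 0], "jaw": 1},
    {"slide": [148, -7, 95], "dr": [0, 0, 0], "jaw": 1},
    {"slide": [148, -7, 95], "dr": [0, 0, 0], "jaw": 1},
  ],
)

```text
t: 2.85
tool_pos: [0.5492, -0.0524, 0.4072]
orientation: [2.27, 2.171, 0.001]
force: [0.2, -0.0, 0.3]
opening: 0.0001
gripper_force: 0.0
```

Emit:
servo_tool(
  increments=[
    {"slide": [6, 0, 0], "dr": [0, 0, 0], "jaw": 1},
    {"slide": [12, 0, 0], "dr": [0, 0, 0], "jaw": 1},
    {"slide": [18, 0, 0], "dr": [0, 0, 0], "jaw": 1},
    {"slide": [24, 0, 0], "dr": [0, 0, 0], "jaw": 1},
    {"slide": [30, 0, 0], "dr": [0, 0, 0], "jaw": 1},
    {"slide": [38, 0, 0], "dr": [0, 0, 0], "jaw": 1},
    {"slide": [46, 0, 0], "dr": [0, 0, 0], "jaw": 1},
    {"slide": [54, 0, 0], "dr": [0, 0, 0], "jaw": 1},
    {"slide": [62, 0, 0], "dr": [0, 0, 0], "jaw": 1},
    {"slide": [70, 0, 0], "dr": [0, 0, 0], "jaw": 1},
    {"slide": [78, 0, 0], "dr": [0, 0, 0], "jaw": 1},
    {"slide": [86, 0, 0], "dr": [0, 0, 0], "jaw": 1},
    {"slide": [94, 0, 0], "dr": [0, 0, 0], "jaw": 1},
    {"slide": [102, 0, 0], "dr": [0, 0, 0], "jaw": 1},
    {"slide": [108, 0, 0], "dr": [0, 0, 0], "jaw": 1},
    {"slide": [114, 0, 0], "dr": [0, 0, 0], "jaw": 1},
    {"slide": [114, 0, 0], "dr": [0, 0, 0], "jaw": 1},
  ],
)

```text
t: 4.55
tool_pos: [0.5539, 0.0628, 0.4057]
orientation: [-2.268, -2.172, -0.001]
force: [-0.6, -0.0, -0.9]
opening: 0.0007
gripper_force: 0.3
```

Run:
```python
from h import *
s=read_state(); print(s['t'],np.round(s['tool_pos'],4),s['force'])
t=[]
for n,(u,v) in dict(scene=(335,205),side=(300,225)).items():
    im,d,P=look(n); np.savez(n+'1.npz',im=im,d=d,**{k:np.array(v) for k,v in P.items()})
    t.append(cv2.resize(im[v-70:v+50,u-65:u+65,::-1],(400,369),interpolation=cv2.INTER_CUBIC))
cv2.imwrite('pics/c2.png',np.hstack(t))
```

```text
4.55 [0.5539 0.0628 0.4057] [-0.6226064  -0.03538094 -0.92428433]
```

View pics/c2.png

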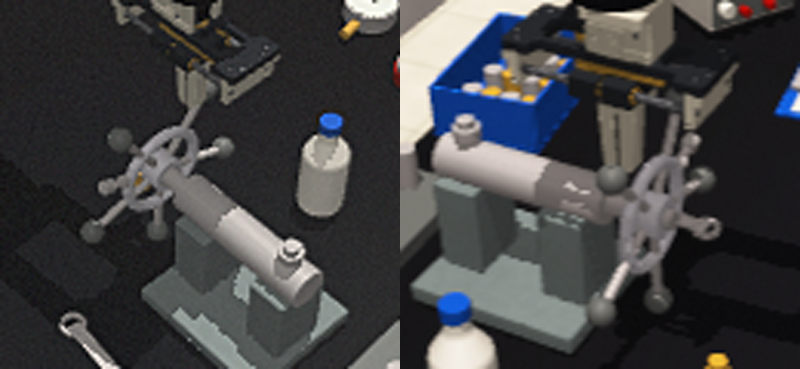

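```bash
cat > qfit.py <<'E'
from h import *
from scipy.optimize import least_squares, linear_sum_assignment
def model(th):
    x,y,yaw,q=th;X=np.array([np.cos(yaw),np.sin(yaw),0]);Y=np.array([-np.sin(yaw),np.cos(yaw),0]);h=np.array([x,y,.14])
    d=lambda a:-np.sin(a)*Y+np.cos(a)*np.array([0,0,1])
    return np.array([h+.11*d(q+np.radians(36+72*k)) for k in range(5)]+[h+.09*d(q),h+.205*X+[0,0,.042]])
def proj(z,p):
    K=np.array([[z['fx'],0,z['cx']],[0,z['fy'],z['cy']],[0,0,1]],float)
    return cv2.projectPoints(np.asarray(p,float),np.array(z['rvec'],float),np.array(z['tvec'],float),K,None)[0][:,0]
E
python3 - <<'E'
from qfit import *
S=3.077
obs={'scene':([(120,138),(222,146),(92,230),(158,229)],(107,187),(291,247),(270,135),0),
'side':([(703,178),(609,180),(657,299),(602,310)],(688,142),(466,122),(235,155),400)}
Z={n:np.load(n+'1.npz') for n in obs}
def res(th):
    out=[]
    for n,(b,s,p,o,off) in obs.items():
        uv=proj(Z[n],model(th)); o_=lambda a:np.array(o)+(np.array(a,float)-[off,0])/S
        B=o_(b); D=np.linalg.norm(uv[:5,None]-B[None],axis=2); i,j=linear_sum_assignment(D)
        out+=[(uv[:5][i]-B[j]).ravel(),uv[5]-o_(s),uv[6]-o_(p)]
    return np.concatenate(out)
best=sorted(([ (r:=least_squares(res,[.55,.017,-.04,q],loss='soft_l1')).cost,*r.x,r] for q in np.arange(0,6.28,.3)),key=lambda t:t[0])
for t in best[:9:2]: print(np.round(t[:5],4))
r=best[0][5]; print(np.round(res(r.x).reshape(-1,2),1).tolist()); print(np.round(model(r.x),3))
E
```

```text
[ 3.1166  0.5506  0.018  -0.0439  1.1908]
[ 3.1166  0.5506  0.018  -0.0439  1.1908]
[ 3.1166  0.5506  0.018  -0.0439  1.1908]
[ 5.23378e+01  5.49700e-01  1.73000e-02 -4.81000e-02  8.72150e+00]
[ 5.23378e+01  5.49700e-01  1.73000e-02 -4.81000e-02  2.43830e+00]
[[-0.1, 0.2], [-0.5, 0.1], [-0.1, 0.4], [-0.0, 0.3], [-0.7, -0.2], [-0.2, 0.6], [-0.7, 0.4], [0.0, 0.3], [-1.0, 1.0], [0.4, 0.1], [0.7, -0.4], [-0.5, 1.4]]
[[ 0.546 -0.088  0.113]
 [ 0.55   0.011  0.03 ]
 [ 0.555  0.12   0.099]
 [ 0.554  0.088  0.225]
 [ 0.548 -0.041  0.233]
 [ 0.547 -0.065  0.173]
 [ 0.755  0.009  0.182]]
```

Only the intended spoke moved: q is now 1.19 and the press has stayed put. Next I lift, re-enter to the right of the next spoke, and push.

Emit:
servo_tool(
  increments=[
    {"slide": [-6, 0, 0], "dr": [0, 0, 0], "jaw": 1},
    {"slide": [-8, 0, -45], "dr": [0, 0, 0], "jaw": 1},
    {"slide": [-8, 0, -95], "dr": [0, 0, 0], "jaw": 1},
    {"slide": [-8, 0, -95], "dr": [0, 0, 0], "jaw": 1},
    {"slide": [-55, 0, -95], "dr": [0, 0, 0], "jaw": 1},
    {"slide": [-100, 0, -95], "dr": [0, 0, 0], "jaw": 1},
    {"slide": [-140, 0, -95], "dr": [0, 0, 0], "jaw": 1},
    {"slide": [-140, 0, -95], "dr": [0, 0, 0], "jaw": 1},
    {"slide": [-140, 0, -95], "dr": [0, 0, 0], "jaw": 1},
    {"slide": [-140, 0, -60], "dr": [0, 0, 0], "jaw": 1},
    {"slide": [-140, 0, -20], "dr": [0, 0, 0], "jaw": 1},
    {"slide": [-140, 0, 0], "dr": [0, 0, 0], "jaw": 1},
    {"slide": [-140, 0, 0], "dr": [0, 0, 0], "jaw": 1},
    {"slide": [-140, 0, 0], "dr": [0, 0, 0], "jaw": 1},
  ],
)

```text
t: 6.05
tool_pos: [0.5479, -0.0771, 0.4065]
orientation: [2.268, 2.173, 0.001]
force: [-0.1, 0.4, -0.0]
opening: 0.0003
gripper_force: 0.0
```

Emit:
servo_tool(
  increments=[
    {"slide": [7, 0, 0], "dr": [0, 0, 0], "jaw": 1},
    {"slide": [14, 0, 0], "dr": [0, 0, 0], "jaw": 1},
    {"slide": [21, 0, 0], "dr": [0, 0, 0], "jaw": 1},
    {"slide": [28, 0, 0], "dr": [0, 0, 0], "jaw": 1},
    {"slide": [35, 0, 0], "dr": [0, 0, 0], "jaw": 1},
    {"slide": [42, 0, 0], "dr": [0, 0, 0], "jaw": 1},
    {"slide": [49, 0, 0], "dr": [0, 0, 0], "jaw": 1},
    {"slide": [56, 0, 0], "dr": [0, 0, 0], "jaw": 1},
    {"slide": [63, 0, 0], "dr": [0, 0, 0], "jaw": 1},
    {"slide": [70, 0, 0], "dr": [0, 0, 0], "jaw": 1},
    {"slide": [77, 0, 0], "dr": [0, 0, 0], "jaw": 1},
    {"slide": [84, 0, 0], "dr": [0, 0, 0], "jaw": 1},
    {"slide": [91, 0, 0], "dr": [0, 0, 0], "jaw": 1},
    {"slide": [98, 0, 0], "dr": [0, 0, 0], "jaw": 1},
    {"slide": [105, 0, 0], "dr": [0, 0, 0], "jaw": 1},
    {"slide": [112, 0, 0], "dr": [0, 0, 0], "jaw": 1},
    {"slide": [118, 0, 0], "dr": [0, 0, 0], "jaw": 1},
    {"slide": [123, 0, 0], "dr": [0, 0, 0], "jaw": 1},
    {"slide": [128, 0, 0], "dr": [0, 0, 0], "jaw": 1},
    {"slide": [128, 0, 0], "dr": [0, 0, 0], "jaw": 1},
  ],
)

```text
t: 8.05
tool_pos: [0.5534, 0.0507, 0.4059]
orientation: [-2.269, -2.173, -0.001]
force: [0.9, -0.5, -0.4]
opening: 0.0006
gripper_force: 0.1
```

Run:
```python
from h import *
s=read_state(); print(s['t'],np.round(s['tool_pos'],4),s['force'])
t=[]
for n,(u,v) in dict(scene=(335,205),side=(300,225)).items():
    im,d,P=look(n); np.savez(n+'2.npz',im=im,d=d,**{k:np.array(v) for k,v in P.items()})
    t.append(cv2.resize(im[v-70:v+50,u-65:u+65,::-1],(400,369),interpolation=cv2.INTER_CUBIC))
cv2.imwrite('pics/c3.png',np.hstack(t))
```

```text
8.05 [0.5534 0.0507 0.4059] [ 0.93123312 -0.51821944 -0.41971123]
```

View pics/c3.png

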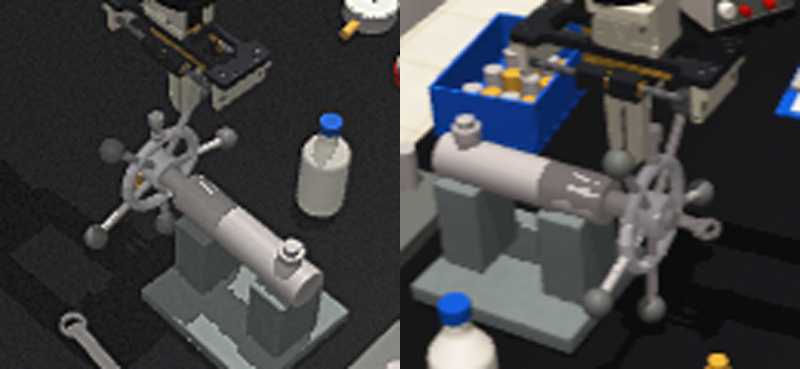

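The stem now stands just right of vertical, at scene crop (156,120) and side crop (656,135), clear of the fingers.

Run:
```python
from qfit import *
S=3.077
obs={'scene':([(111,150),(229,138),(95,237),(165,222)],(156,120),(291,247),(270,135),0),
'side':([(703,192),(618,162),(653,307),(598,304)],(656,135),(466,122),(235,155),400)}
Z={n:np.load(n+'2.npz') for n in obs}
def res(th):
    out=[]
    for n,(b,s,p,o,off) in obs.items():
        uv=proj(Z[n],model(th)); o_=lambda a:np.array(o)+(np.array(a,float)-[off,0])/S
        B=o_(b); D=np.linalg.norm(uv[:5,None]-B[None],axis=2); i,j=linear_sum_assignment(D)
        out+=[(uv[:5][i]-B[j]).ravel(),uv[5]-o_(s),uv[6]-o_(p)]
    return np.concatenate(out)
best=sorted(([ (r:=least_squares(res,[.55,.017,-.04,q],loss='soft_l1')).cost,*r.x,r] for q in np.arange(-3,3,.3)),key=lambda t:t[0])
print(np.round(best[0][:5],4))
r=best[0][5]; print(np.round(res(r.x).reshape(-1,2),1).tolist())
# refine on depth: ball sphere fits with cloud
from fit import sdf
M=model(r.x)
for n,z in Z.items():
    W=cloud(z['d'],z).reshape(-1,3)
    for k in range(5):
        p=W[np.linalg.norm(W-M[k],axis=1)<.024]
        p=p[np.linalg.norm(p-M[k],axis=1)<.020]
        if len(p)<40: continue
        f=least_squares(lambda c:np.linalg.norm(p-c,axis=1)-.014,M[k],loss='soft_l1',f_scale=.002).x
        d=f-[r.x[0],r.x[1],.14]; a=np.arctan2(-d[1],d[2])
        print(n,k,len(p),np.round(f,4),'q=',round(float((np.degrees(a)-36-72*k+180)%360-180),2))
```

```text
[ 4.6582  0.5496  0.017  -0.0443  0.0703]
[[-0.2, -0.0], [-0.3, -0.3], [-0.3, 0.3], [-1.7, -0.1], [-0.6, -0.8], [-0.7, 0.7], [-0.9, 0.3], [-0.5, 0.5], [-0.3, -0.2], [0.0, 0.7], [-1.0, -1.4], [-0.0, 1.2]]
scene 0 54 [ 0.5473 -0.0537  0.2252] q= 3.68
scene 1 53 [ 0.5455 -0.0842  0.1007] q= 3.21
side 0 40 [ 0.547  -0.0553  0.2238] q= 4.76
side 1 51 [ 0.5458 -0.0872  0.0991] q= 3.44
side 2 68 [0.5512 0.0222 0.0309] q= 2.75
side 3 85 [0.5551 0.1211 0.1138] q= 3.87
side 4 103 [0.5527 0.0721 0.2335] q= 5.48
```

Emit:
servo_tool(
  increments=[
    {"slide": [2, 0, 0], "dr": [0, 0, 0], "jaw": 1},
    {"slide": [4, 0, 0], "dr": [0, 0, 0], "jaw": 1},
    {"slide": [6, 0, 0], "dr": [0, 0, 0], "jaw": 1},
    {"slide": [6, 0, 0], "dr": [0, 0, 0], "jaw": 1},
    {"slide": [6, 0, 0], "dr": [0, 0, 0], "jaw": 1},
    {"slide": [3, 0, 0], "dr": [0, 0, 0], "jaw": 1},
    {"slide": [1, 0, 0], "dr": [0, 0, 0], "jaw": 1},
    {"slide": [1, 0, -10], "dr": [0, 0, 0], "jaw": 1},
    {"slide": [1, 0, -50], "dr": [0, 0, 0], "jaw": 1},
    {"slide": [1, 0, -100], "dr": [0, 0, 0], "jaw": 1},
    {"slide": [1, 0, -150], "dr": [0, 0, 0], "jaw": 1},
    {"slide": [1, -40, -180], "dr": [0, 0, 0], "jaw": 1},
    {"slide": [1, -80, -180], "dr": [0, 0, 0], "jaw": 1},
    {"slide": [1, -120, -180], "dr": [0, 0, 0], "jaw": 1},
    {"slide": [1, -120, -180], "dr": [0, 0, 0], "jaw": 1},
    {"slide": [1, -120, -180], "dr": [0, 0, 0], "jaw": 1},
  ],
)

```text
t: 9.75
tool_pos: [0.4327, 0.0563, 0.5873]
orientation: [2.268, 2.171, 0.004]
force: [0.5, 0.4, 0.3]
opening: 0.0002
gripper_force: 0.0
```

Run:
```python
from h import *
s=read_state(); print(s['t'],np.round(s['tool_pos'],4),s['force'])
t=[]
for n,(u,v) in dict(scene=(335,205),side=(300,225)).items():
    im,d,P=look(n); np.savez(n+'3.npz',im=im,d=d,**{k:np.array(v) for k,v in P.items()})
    t.append(cv2.resize(im[v-70:v+50,u-65:u+65,::-1],(400,369),interpolation=cv2.INTER_CUBIC))
cv2.imwrite('pics/c4.png',np.hstack(t))
```

```text
9.75 [0.4327 0.0563 0.5873] [0.52419339 0.42363287 0.29574446]
```

View pics/c4.png

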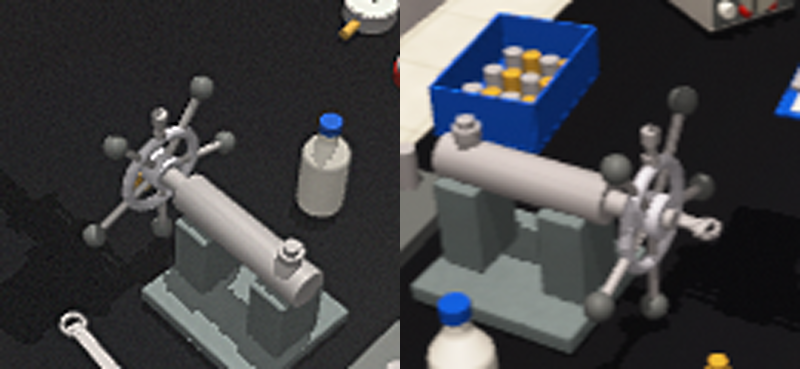

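The hand is clear. All five balls and the stem are visible, with the stem at scene crop (159,118) and side crop (650,133). Fitting the angle now.

```bash
cat > f3.py <<'E'
from qfit import *
import sys
def run(tag,obs):
    S=3.077
    Z={n:np.load(n+tag+'.npz') for n in obs}
    def res(th):
        out=[]
        for n,(b,s,p,o,off) in obs.items():
            uv=proj(Z[n],model(th)); o_=lambda a:np.array(o)+(np.array(a,float)-[off,0])/S
            B=o_(b); D=np.linalg.norm(uv[:5,None]-B[None],axis=2); i,j=linear_sum_assignment(D)
            out+=[(uv[:5][i]-B[j]).ravel(),uv[5]-o_(s),uv[6]-o_(p)]
        return np.concatenate(out)
    best=sorted(([ (r:=least_squares(res,[.55,.017,-.04,q],loss='soft_l1')).cost,*r.x,r] for q in np.arange(-3,3,.3)),key=lambda t:t[0])
    print(np.round(best[0][:5],4)); r=best[0][5]; print(np.round(res(r.x).reshape(-1,2),1).tolist())
    M=model(r.x); C=[]
    for n,z in Z.items():
        W=cloud(z['d'],z).reshape(-1,3)
        for k in range(5):
            p=W[np.linalg.norm(W-M[k],axis=1)<.020]
            if len(p)<40: continue
            f=least_squares(lambda c:np.linalg.norm(p-c,axis=1)-.014,M[k],loss='soft_l1',f_scale=.002).x
            C.append((n,k,f))
    # joint fit of y,z,q to ball centres, per camera and together
    for sel in ('scene','side','s'):
        c=[(k,f) for n,k,f in C if n.startswith(sel)]
        g=lambda t:np.concatenate([[f[1]-t[0]+.11*np.sin(t[2]+np.radians(36+72*k)),f[2]-t[1]-.11*np.cos(t[2]+np.radians(36+72*k))] for k,f in c])
        s=least_squares(g,[.017,.14,r.x[3]]); print(sel,len(c),np.round(s.x,4),'rms',np.sqrt((s.fun**2).mean()).round(4))
E
python3 - <<'E'
from f3 import run
run('3',{'scene':([(201,87),(115,147),(226,141),(94,235),(163,224)],(159,119),(291,247),(270,135),0),
'side':([(683,100),(704,186),(615,168),(656,304),(600,307)],(650,135),(466,122),(235,155),400)})
run('2',{'scene':([(111,150),(229,138),(95,237),(165,222)],(156,120),(291,247),(270,135),0),
'side':([(703,192),(618,162),(653,307),(598,304)],(656,135),(466,122),(235,155),400)})
E
```

```text
[ 4.1765  0.5502  0.0169 -0.043   0.0191]
[[-0.4, -0.3], [-0.3, -0.1], [-0.6, 0.5], [-1.0, 0.2], [-0.3, 0.1], [-0.4, -1.1], [-0.5, 0.7], [-0.3, 0.3], [-1.2, 0.4], [-0.8, 0.4], [-0.7, -0.0], [0.0, 0.6], [0.0, -0.7], [-0.2, 1.2]]
scene 4 [0.0164 0.1413 0.0208] rms 0.0007
side 5 [0.015 0.14  0.022] rms 0.0006
s 9 [0.0156 0.1406 0.0207] rms 0.0009
[ 4.6582  0.5496  0.017  -0.0443  0.0703]
[[-0.2, -0.0], [-0.3, -0.3], [-0.3, 0.3], [-1.7, -0.1], [-0.6, -0.8], [-0.7, 0.7], [-0.9, 0.3], [-0.5, 0.5], [-0.3, -0.2], [0.0, 0.7], [-1.0, -1.4], [-0.0, 1.2]]
scene 2 [0.0175 0.1418 0.0738] rms 0.0004
side 5 [0.0146 0.1402 0.0708] rms 0.0004
s 7 [0.0154 0.1405 0.068 ] rms 0.0011
```

q is now about 0.02 rad (1.2°). I'll make one gentle trim along the same path, 2.4 mm further.

Emit:
servo_tool(
  increments=[
    {"slide": [-2, 40, 0], "dr": [0, 0, 0], "jaw": 1},
    {"slide": [-2, 80, 0], "dr": [0, 0, 0], "jaw": 1},
    {"slide": [-2, 120, 0], "dr": [0, 0, 0], "jaw": 1},
    {"slide": [-2, 120, 0], "dr": [0, 0, 0], "jaw": 1},
    {"slide": [-2, 120, 0], "dr": [0, 0, 0], "jaw": 1},
    {"slide": [-2, 120, 45], "dr": [0, 0, 0], "jaw": 1},
    {"slide": [-2, 120, 90], "dr": [0, 0, 0], "jaw": 1},
    {"slide": [-2, 120, 130], "dr": [0, 0, 0], "jaw": 1},
    {"slide": [-2, 120, 160], "dr": [0, 0, 0], "jaw": 1},
    {"slide": [-2, 120, 180], "dr": [0, 0, 0], "jaw": 1},
    {"slide": [-2, 120, 180], "dr": [0, 0, 0], "jaw": 1},
    {"slide": [1, 120, 180], "dr": [0, 0, 0], "jaw": 1},
    {"slide": [4, 120, 180], "dr": [0, 0, 0], "jaw": 1},
    {"slide": [6, 120, 180], "dr": [0, 0, 0], "jaw": 1},
    {"slide": [7.4, 120, 180], "dr": [0, 0, 0], "jaw": 1},
    {"slide": [7.4, 120, 180], "dr": [0, 0, 0], "jaw": 1},
    {"slide": [7.4, 120, 180], "dr": [0, 0, 0], "jaw": 1},
  ],
)

```text
t: 11.55
tool_pos: [0.5538, 0.0584, 0.4063]
orientation: [2.269, 2.172, 0.001]
force: [-1.0, -1.1, 1.3]
opening: 0.0002
gripper_force: 0.5
```

Emit:
servo_tool(
  increments=[
    {"slide": [-3, 0, 0], "dr": [0, 0, 0], "jaw": 1},
    {"slide": [-6, 0, 0], "dr": [0, 0, 0], "jaw": 1},
    {"slide": [-6, 0, -10], "dr": [0, 0, 0], "jaw": 1},
    {"slide": [-6, 0, -50], "dr": [0, 0, 0], "jaw": 1},
    {"slide": [-6, 0, -100], "dr": [0, 0, 0], "jaw": 1},
    {"slide": [-6, 0, -150], "dr": [0, 0, 0], "jaw": 1},
    {"slide": [-6, -40, -180], "dr": [0, 0, 0], "jaw": 1},
    {"slide": [-6, -80, -180], "dr": [0, 0, 0], "jaw": 1},
    {"slide": [-6, -120, -180], "dr": [0, 0, 0], "jaw": 1},
    {"slide": [-6, -120, -180], "dr": [0, 0, 0], "jaw": 1},
    {"slide": [-6, -120, -180], "dr": [0, 0, 0], "jaw": 1},
  ],
)

```text
t: 12.65
tool_pos: [0.4328, 0.0577, 0.587]
orientation: [2.268, 2.171, 0.003]
force: [-0.5, -0.5, -1.1]
opening: 0.0
gripper_force: 0.0
```

Run:
```python
from h import *
for n in ['scene','side']:
    im,d,P=look(n); np.savez(n+'4.npz',im=im,d=d,**{k:np.array(v) for k,v in P.items()})
print(read_state()['t'])
from f3 import run
run('4',{'scene':([(201,87),(115,147),(226,141),(94,235),(163,224)],(159,119),(291,247),(270,135),0),
'side':([(683,100),(704,186),(615,168),(656,304),(600,307)],(650,135),(466,122),(235,155),400)})
```

```text
12.75
[ 4.1765  0.5502  0.0169 -0.043   0.0191]
[[-0.4, -0.3], [-0.3, -0.1], [-0.6, 0.5], [-1.0, 0.2], [-0.3, 0.1], [-0.4, -1.1], [-0.5, 0.7], [-0.3, 0.3], [-1.2, 0.4], [-0.8, 0.4], [-0.7, -0.0], [0.0, 0.6], [0.0, -0.7], [-0.2, 1.2]]
scene 4 [ 0.017   0.141  -0.0053] rms 0.0006
side 5 [ 0.0147  0.1401 -0.0105] rms 0.0006
s 9 [ 0.0157  0.1405 -0.0096] rms 0.001
```

The depth fit puts q at −0.01 rad (0.5°), the press hasn't moved, and the hand is clear.

```bash
python3 -c "
from plant import *
print(close_job())"
```

```text
the job is handed in; nothing more can be done
None
```

The job is handed in: the bleed stem points straight up to within about 0.01 rad by camera fit, the stem was never touched, the press's measured position is unchanged, and the hand is clear at about 12.8 s.

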